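# Fit the pull handle and hold the camera boom at full reach

### The job

Fit the loose blue pull handle onto the square stud at the end of the parked camera boom, pushed fully down, then press the green release button so that the boom springs out to its first stop. Then take the handle and pull the boom out to its second stop, the end of its travel, and finish still gripping the handle and holding the boom there against its spring. Leave the tape measure, the tape roll and the multimeter where they are.

Things in the scene. Friction and masses are not known exactly. Their poses are not given: they have to be found in the camera images.
- pull_handle: Loose blue pull handle of about 60 to 110 g, standing upright on the desk. Lower part: a hub 36 x 36 mm, 30 mm high, with an 18 x 18 mm square bore 24 mm deep, open below. On top of the hub stands a bar grip 18 mm thick (along its x), 44 mm long (along its y), 36 mm high, from 30 to 66 mm above the underside. Origin: centre of the underside, i.e. of the bore's mouth; z up along the bore, x and y square to the bore's sides. It fits the stud in any of the four quarter turns.
- boom_seat (a point): Foot of the square stud on the boom's black end block, centre of the stud, 74 mm above the desk. The steel stud rises 24 mm above this point: 16 x 16 mm, its uppermost 5 mm tapered to 11 x 11 mm. The fully seated handle's origin lies at this point. x is the direction in which the boom is pulled out (level), z is up; the stud's sides are square to x and y. It travels with the boom. The end block is 38 x 38 mm; below it hangs a small camera.
- boom (a joint): How far the boom is out of its sleeve, in m: 0 parked and locked by the catch; pressing the release lets a spring push it out to about 0.03 (first stop, held there only by the spring's balance); 0.09 is the second stop, a hard end. Pulling from the first to the second stop takes up to 5 N, and the spring draws the boom back to the first stop as soon as it is let go.
- release_top (a point): Centre of the top of the round green release button (24 mm across) on top of the sleeve, 97 mm above the desk and 125 mm behind the stud of the parked boom. It is pressed straight down; the black collar round it is 40 mm across, and its top is 10 mm below the button's top.
- release (a joint): Travel of the release button in m: 0 up, 0.006 fully down, which takes 5 N. The boom is let go from 0.0035 on. It springs back up when let go.
- stand: The boom's heavy stand, fixed to the desk: dark base plate 150 x 84 x 8 mm carrying an aluminium sleeve 130 mm long, 44 mm wide, its top 75 mm above the desk. Origin on the desk below the sleeve, 65 mm from the stud of the parked boom; x is the direction in which the boom comes out.
- tape_measure: Orange tape measure standing on edge, 36 x 69 x 62 mm high, loose bystander. Origin: centre of its underside.
- tape_roll: Roll of black electrical tape, 62 mm across and 19 mm high, lying flat, loose bystander. Origin: centre of its underside.
- multimeter: Yellow multimeter, 124 x 68 x 38 mm, lying flat beside the stand's rear end, loose bystander. Origin: centre of its underside.

How it is judged (in metres and radians):
On the way, in this order (a step that is already met when the one before it is completed fails the run):
1. the handle sits fully down on the stud of the parked boom (z of pull_handle in the frame of boom_seat between -0.003 and 0.005 m and horizontal distance between pull_handle and boom_seat below 0.005 m and angle between pull_handle's own z axis and vertical below 0.15 rad and (angle between the x axis of pull_handle and the x axis of boom_seat, either way round below 0.16 rad or angle between the x axis of pull_handle and the y axis of boom_seat, either way round below 0.16 rad) and value of joint boom below 0.005 m), for 0.3 s.
2. the button has been pressed and the boom has sprung out to its first stop, with the handle still seated (z of pull_handle in the frame of boom_seat between -0.003 and 0.005 m and horizontal distance between pull_handle and boom_seat below 0.005 m and angle between pull_handle's own z axis and vertical below 0.15 rad and (angle between the x axis of pull_handle and the x axis of boom_seat, either way round below 0.16 rad or angle between the x axis of pull_handle and the y axis of boom_seat, either way round below 0.16 rad) and value of joint boom above 0.02 m), for 0.2 s.
3. the boom is pulled out to its second stop by the gripped handle (z of pull_handle in the frame of boom_seat between -0.003 and 0.005 m and horizontal distance between pull_handle and boom_seat below 0.005 m and angle between pull_handle's own z axis and vertical below 0.15 rad and (angle between the x axis of pull_handle and the x axis of boom_seat, either way round below 0.16 rad or angle between the x axis of pull_handle and the y axis of boom_seat, either way round below 0.16 rad) and value of joint boom above 0.086 m and contact force between the fingers and pull_handle above 3 N), for 0.3 s.
At the end, for the whole second after the job is handed in: The boom is out at its second stop (more than 86 of 90 mm) and at rest, the handle sits fully on the stud (within 5 mm in height and sideways, upright and in line with the stud within about 9 degrees), and the fingers still hold the handle with more than 3 N (all of step 3 and velocity of joint boom between -0.01 and 0.01 m/s); the arm keeps its last pose, push and grip.
It fails at once if the tape measure is moved more than 25 mm (distance of tape_measure from where it was at the start of the episode above 0.025 m).
It fails at once if the tape roll is moved more than 25 mm (distance of tape_roll from where it was at the start of the episode above 0.025 m).
It fails at once if the multimeter is moved more than 25 mm (distance of multimeter from where it was at the start of the episode above 0.025 m).
It also fails if it takes over 64 s, if anything falls off the work surface, if the arm or the gripper's body presses on something with over 40 N, if the wrist force passes 120 N, or if a joint passes its speed limit or range.

### The arm

A 7-joint arm with a two-finger parallel gripper is mounted at the origin on a cart in front of the work surface, level with it; the furniture and walls round the work are solid. World frame = base frame: x ahead of the robot, y to its left, z up, the work surface at z = 0. Lengths are in mm, angles in rad, forces in N, time in s.
With the tool pointing down it reaches from about 400 to 875 mm from the base axis. Payload 4.4 kg.
Tool frame: the origin (TCP) lies midway between the tips of the shut fingers; the grasp point (between the pads) lies 19 mm behind it (ctrl.pinch_z is the distance from the TCP to the grasp point, in mm); z points along the fingers, y is the line along which they close (so a half turn about z gives the same grasp; the last joint's range is limited). The gripper opens to 85 mm and grips with 20 to 120 N. Pads are 22 mm wide; open, the fingers measure 114 mm over their backs; the gripper's body (76 mm by 85 mm) begins 54 mm behind the grasp point. The pads swing forward as they close: fully open they stand 13 mm farther back than shut.
Start: joints at [-1.365, 0.628, 0.038, 1.517, -0.027, 0.996, -0.02], TCP at [174.478, 626.159, 231.313] pointing down, gripper open.
Joint ranges: [-3.06, 3.06], [-0.37, 2.12], [-1.25, 1.32], [0.18, 2.47], [-1.1, 4.24], [0.23, 1.98], [-2.94, 2.94]. Speed limits (rad/s): [2.57, 2.57, 3.14, 3.14, 3.14, 3.14, 3.14].

### API

Orientations are given as [roll, pitch, yaw] about the fixed x, y, z axes, in that order (R = Rz(yaw) Ry(pitch) Rx(roll)).
In Python, from cell import read_state, cams, order, ctrl gives the robot as it stands.
- The arm moves only by the tool move_arm, never from a script. Its argument "targets" is text: rows parted by semicolons, each of 7 numbers parted by spaces: the gripper's target within -1 to 1 (fully open at 1, half-way at 0, shut at -1), then the shift along the tool's x, y, z in cm, then the turn, a rotation vector about the tool's x, y, z in degrees. A call has 1 to 5 rows; each row shifts and turns the commanded pose from where the row before left it, along the tool's axes as they then stand; what a row does not reach is not made up. A row lasts 1/12 s, in which the tool goes at most 41.7 mm and 7.16 degrees, less where a joint would pass 70% of its speed; a pose out of reach is approached as far as the arm can. A call with a gripper value outside its range is refused whole. The fingers move at their own pace and stop on an object; the grip force is fixed at half the most. Time passes only in rows, so rows that do not move let the fingers close. It gives the time, the measured TCP pose, the force, the opening and the grip force at its end, in the units of the state.
- read_state(): the state, without advancing time (a new reading comes with each control period).
- cams.get_image(name): name is "side" or "top" or "wrist"; returns a dict with "color" (420x560x3 uint8, red, green, blue), "fovy" (degrees; the focal length in pixels is half the picture's height over the tangent of half this angle, whatever the lens; pixels are square), "cx", "cy" (the principal point, pixels), "rvec" (rotation vector, rad) and "tvec" (3), from world to camera coordinates, as OpenCV has them. Camera axes: x right, y down, z forward; pixel columns grow to the right and rows downward; lengths in mm; the calibration is good to about 2 mm. A picture is of the moment at which its call begins. There is no depth.
- order.finish_job(): hands the job in; it is judged then, once.
The state is a dict: "clock": time; "qpos": joint angles; "qd": joint speeds; "tau": joint torques, N m; "eef_pos": TCP position; "tool_rot": TCP orientation; "force": force on the tool from outside, world axes, zero at the start; "torque": the same for the moment, N m; "width": finger opening in mm; "gripper_force": force on a finger pad.
Only numpy, scipy, OpenCV 4.12 (cv2) and the standard library are available. Lean on these libraries where they do the work, as an engineer would, in place of code of your own. Each camera call takes 0.05 s, during which the arm holds its last target. There are 200 camera calls.

## Working session

There is one attempt and no reset: what is moved stays moved. The work goes in short steps, Python scripts to look and compute and a tool call to move; the robot and the scene stay as the last step left them, time stands still between calls to the robot, and variables do not carry over. Pictures are saved under pics/ and viewed, at most 10 in all, crops included, and the job is handed in when it is done.

Besides the shell and the picture viewer there is one more tool, called after "Request:" as name(argument=value, ...) on one line, values as JSON. move_arm: Moves the arm, as the interface text tells. Its arguments: {"type":"object","properties":{"targets":{"type":"string"}},"required":["targets"]}

```bash
mkdir -p pics; ls; python3 - <<'E'
from cell import read_state,cams,ctrl
import cv2,pickle
print(read_state(),ctrl.pinch_z)
d={}
for n in("side","top","wrist"):
    d[n]=cams.get_image(n);cv2.imwrite(f"pics/a_{n}.png",d[n]["color"][:,:,::-1])
    print(n,{k:v for k,v in d[n].items() if k!="color"})
pickle.dump(d,open("a.pkl","wb"))
E
```

```text
pics
{'clock': 0.0, 'qpos': array([-1.36477175,  0.62935692,  0.03844229,  1.51840671, -0.02700175,
        0.9963224 , -0.01997106]), 'qd': array([ 0.00041028, -0.00205098,  0.00081121, -0.00166276, -0.00186304,
       -0.00205266,  0.00229512]), 'tau': array([-2.01970443e-04, -5.63410020e+01,  1.22684229e+00, -1.93430650e+01,
        1.12193293e-02,  1.08873876e-02, -2.08690047e-06]), 'eef_pos': array([174.31494999, 625.50879199, 230.36974725]), 'tool_rot': array([-3.13961749e+00,  2.63545652e-05,  2.86979494e+00]), 'force': array([-0.21424806,  0.53316369, -0.66123715]), 'torque': array([0.02717128, 0.00421755, 0.01962282]), 'gripper_force': 0.0, 'width': 85.29689456352574} 18.700000000000003
side {'fovy': 54.34224284548579, 'cx': 278.208659009071, 'cy': 203.87388055639815, 'rvec': array([ 0.06080376, -2.67076693,  1.62178324]), 'tvec': array([ 536.07819559,   43.51569331, 1221.52793186])}
top {'fovy': 53.963300988125255, 'cx': 280.26402415002195, 'cy': 209.48785743222376, 'rvec': array([ 2.13540884, -2.09841844,  0.21531711]), 'tvec': array([  59.13868467,  544.52486745, 1067.79442095])}
wrist {'fovy': 63.718245749916676, 'cx': 279.5894263984707, 'cy': 207.10334204507126, 'rvec': array([-2.29680634, -1.7474657 , -0.26553183]), 'tvec': array([-649.3203347 ,  -40.15429794,  379.7213578 ])}
```

View pics/a_side.png

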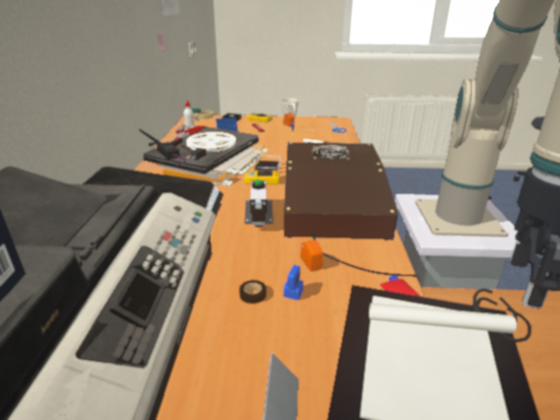

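View pics/a_top.png

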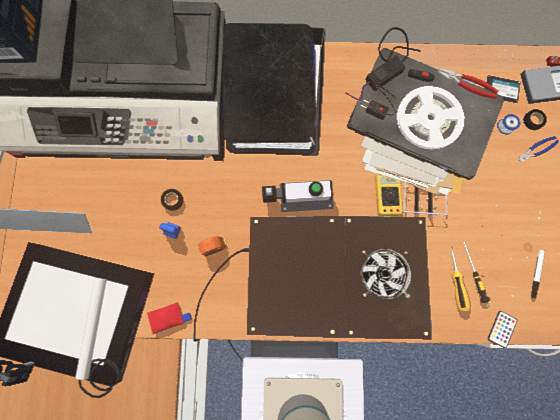

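The side view shows the handle at about (293,283), the tape roll at (253,291), the tape measure at (312,255) and the stand at (259,205). In the top view, the handle is at (170,230) and the boom end block at (269,193), pointing left (+y), with the green button at (316,187).

```bash
python3 - <<'E'
import cv2,pickle
d=pickle.load(open("a.pkl","rb"))
t=d["top"]["color"][170:250,150:350,::-1];s=d["side"]["color"][170:310,225:345,::-1]
cv2.imwrite("pics/b_top.png",cv2.resize(t,None,fx=4,fy=4,interpolation=cv2.INTER_CUBIC))
cv2.imwrite("pics/b_side.png",cv2.resize(s,None,fx=4,fy=4,interpolation=cv2.INTER_CUBIC))
E
```

```text
(no output)
```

View pics/b_top.png

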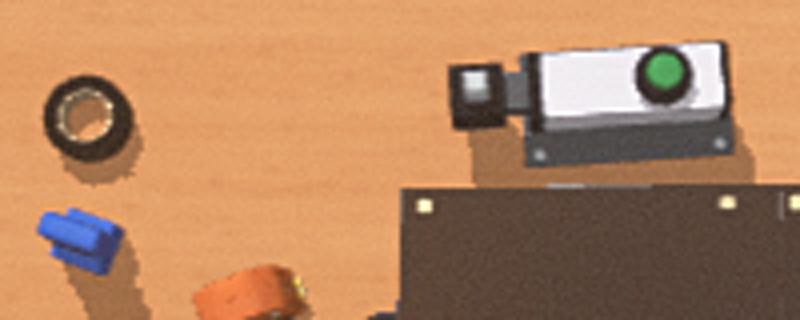

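View pics/b_side.png

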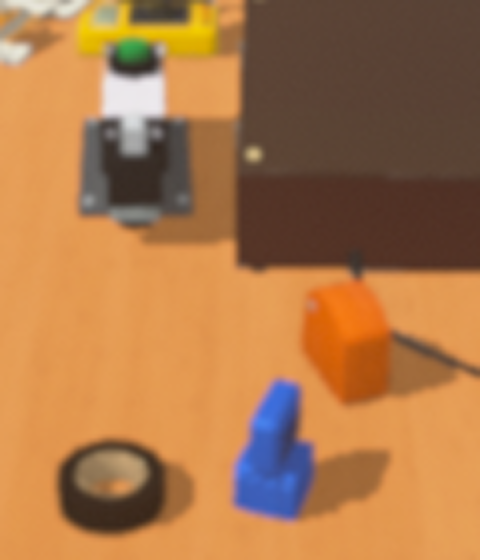

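The crops show the handle's bar from about (38,225) to (105,245) in the top crop. The stud top is at (476,78) and the button at (665,70). I'll fit the handle by silhouette and the stand by points.

```bash
cat > h.py <<'E'
import numpy as np,cv2
from scipy.optimize import minimize
from scipy.spatial.transform import Rotation as Ro
def K(c):
    f=c["color"].shape[0]/2/np.tan(np.radians(c["fovy"]/2));return np.array([[f,0,c["cx"]],[0,f,c["cy"]],[0,0,1]])
def proj(c,P): return cv2.projectPoints(np.float64(P).reshape(-1,1,3),c["rvec"],c["tvec"],K(c),None)[0].reshape(-1,2)
def ray(c,p,z):
    R=cv2.Rodrigues(c["rvec"])[0];o=-R.T@c["tvec"];d=R.T@np.linalg.inv(K(c))@[p[0],p[1],1];return (o+d*(z-o[2])/d[2])
def box(sx,sy,z0,z1): return np.array([[x*sx/2,y*sy/2,z] for x in(-1,1) for y in(-1,1) for z in(z0,z1)],float)
def place(B,x,y,yaw,z=0):
    return B@Ro.from_euler('z',yaw).as_matrix().T+[x,y,z]
def hsvmask(c,lo,hi): return cv2.inRange(cv2.cvtColor(c["color"],cv2.COLOR_RGB2HSV),lo,hi)
def render(c,Bs,S=4):
    m=np.zeros((420*S,560*S),np.uint8)
    for B in Bs: cv2.fillConvexPoly(m,cv2.convexHull(np.round((proj(c,B)+.5)*S).astype(np.int32)),255)
    return cv2.resize(m,(560,420),interpolation=cv2.INTER_AREA)/255.
HANDLE=[box(36,36,0,30),box(18,44,30,66)]
def fit(cs,masks,Bs,x0,yaws,z=0):
    def cost(v): return sum(np.abs(render(c,[place(B,v[0],v[1],v[2]/50,z) for B in Bs])-m).sum()/m.sum() for c,m in zip(cs,masks))
    best=None
    for y in yaws:
        r=minimize(cost,[x0[0],x0[1],y*50],method="Nelder-Mead",options=dict(initial_simplex=[[x0[0],x0[1],y*50],[x0[0]+12,x0[1],y*50],[x0[0],x0[1]+12,y*50],[x0[0],x0[1],y*50+12]]))
        if best is None or r.fun<best.fun: best=r
    return best.x[0],best.x[1],best.x[2]/50,best.fun
def blob(c,lo,hi,near,rad=30):
    m=hsvmask(c,lo,hi);n,l,s,ce=cv2.connectedComponentsWithStats(m)
    k=min(range(1,n),key=lambda i:np.hypot(*(ce[i]-near))-min(s[i,4],100)*.2);return (l==k).astype(float),ce[k],s[k,4]
E
python3 - <<'E'
import pickle
from h import *
d=pickle.load(open("a.pkl","rb"));T,S=d["top"],d["side"]
lo,hi=(105,120,50),(128,255,255)
mt,ct,at=blob(T,lo,hi,(170,230));ms,c2,a2=blob(S,lo,hi,(293,283));print(ct,at,c2,a2)
x0=ray(T,ct,30);print(x0,ray(S,c2,30))
for cs,ms_ in(([T,S],[mt,ms]),([T],[mt]),([S],[ms])):print(fit(cs,ms_,HANDLE,x0,np.arange(0,3.1,.5)))
g=((45,80,40),(85,255,255))
_,gt,n=blob(T,*g,(316,187));_,gs,n2=blob(S,*g,(258,183));print(gt,n,gs,n2,ray(T,gt,97),ray(S,gs,95))
st=(150+(476.5)/4-.5,170+(78)/4-.5);print("stud",ray(T,st,98), ray(S,(225+133/4,170+127/4),94))
print("cam",[-cv2.Rodrigues(c["rvec"])[0].T@c["tvec"] for c in(T,S)])
print("sleeve top corners",[ray(T,(150+u/4-.5,170+v/4-.5),75)[:2].round() for u,v in((540,53),(722,42),(726,112),(543,121))])
print("block top",[ray(T,(150+u/4-.5,170+v/4-.5),74)[:2].round() for u,v in((450,66),(502,64),(504,126),(454,129))])
print("roll",ray(T,(171.5,199),10),"tm",ray(T,(150+245/4,170+285/4),62),"boxedge",ray(T,(250,217),70))
E
```

```text
[168.675 226.975] 120 [293.04632153 284.33514986] 367
[493.75308747 375.20721392  30.        ] [488.72472993 371.61708238  30.        ]
(np.float64(489.2439616618767), np.float64(368.83163835272296), np.float64(3.0776698184458877), np.float64(1.60317233887197))
(np.float64(487.50071285613456), np.float64(370.0561915802729), np.float64(2.704455243954949), np.float64(1.1172875816993464))
(np.float64(488.48282107026023), np.float64(363.79896302125314), np.float64(-0.028911070705041297), np.float64(0.32577870385211305))
[315.71232877 187.24657534] 73 [257.79069767 182.65116279] 43 [596.5267297  -24.09912538  97.        ] [598.35948595 -15.85965877  95.        ]
stud [589.23533775 100.33504574  98.        ] [586.65666761 105.63668623  94.        ]
cam [array([ 319.92879057,   69.26011419, 1154.57275486]), array([ 494.90086644, 1085.32043561,  598.79597536])]
sleeve top corners [array([613.,  58.]), array([623., -65.]), array([575., -67.]), array([566.,  56.])]
block top [array([603., 119.]), array([605.,  84.]), array([562.,  82.]), array([560., 115.])]
roll [577.36779829 378.32802763  10.        ] tm [452.44295661 250.69266336  62.        ] boxedge [518.35531923 149.16985988  70.        ]
```

```bash
python3 - <<'E'
import pickle
from h import *
d=pickle.load(open("a.pkl","rb"));T,S=d["top"],d["side"]
lo,hi=(100,110,30),(130,255,255)
ms=[]
for c,n in((T,(170,230)),(S,(293,283))):
    m=hsvmask(c,lo,hi);w=np.zeros_like(m);u,v=n;w[v-28:v+28,u-28:u+28]=1;ms.append((m*w>0).astype(float));print(ms[-1].sum())
for cs,k in(([T,S],[0,1]),([T],[0]),([S],[1])):print(fit(cs,[ms[i] for i in k],HANDLE,(488,366),np.arange(0,3.1,.4)))
from cell import read_state
s=read_state();print(Ro.from_euler('xyz',s["tool_rot"]).as_matrix().round(3))
E
```

```text
167.0
382.0
(np.float64(488.9820330605414), np.float64(372.0500355868885), np.float64(-0.08535093894585812), np.float64(0.965854985440268))
(np.float64(487.4013485489804), np.float64(370.78646735214954), np.float64(2.7829833437237164), np.float64(0.5400962780321709))
(np.float64(488.42405457927043), np.float64(363.9498540523763), np.float64(-0.02759743372074498), np.float64(0.29826506518837903))
[[-0.963  0.269 -0.   ]
 [ 0.269  0.963 -0.001]
 [-0.    -0.001 -1.   ]]
```

Request:
move_arm(targets="1 -3.7 -1.64 0 0 0 0;1 -3.7 -1.64 0 0 0 0;1 -3.7 -1.64 0 0 0 0;1 -3.7 -1.64 0 0 0 0;1 -3.7 -1.64 0 0 0 0")

```text
clock: 0.57
eef_pos: [331.7, 495.9, 231.1]
tool_rot: [-3.141, -0.0, 2.87]
force: [1.2, 0.6, 0.1]
width: 85.5
gripper_force: 0.0
```

Request:
move_arm(targets="1 -3.7 -1.64 0 0 0 0;1 -3.7 -1.64 0 0 0 0;1 -3.7 -1.64 0 0 0 0;1 -3.7 -1.64 0 0 0 0;1 -3.7 -1.64 0 0 0 0")

```text
clock: 0.98
eef_pos: [488.0, 367.2, 231.1]
tool_rot: [-3.141, -0.0, 2.87]
force: [0.3, -0.1, 0.6]
width: 85.6
gripper_force: 0.0
```

Request:
move_arm(targets="1 0 0 0 0 0 7;1 0 0 0 0 0 7;1 0 0 0 0 0 7;1 0 0 0 0 0 7;1 0 0 0 0 0 7")

```text
clock: 1.4
eef_pos: [486.8, 368.6, 231.0]
tool_rot: [-3.141, -0.0, 2.252]
force: [-0.8, -0.0, -0.6]
width: 85.1
gripper_force: 0.0
```

Request:
move_arm(targets="1 0 0 0 0 0 7;1 0 0 0 0 0 7;1 0 0 0 0 0 7;1 0 0 0 0 0 7;1 0 0 0 0 0 7")

```text
clock: 1.82
eef_pos: [486.6, 368.8, 231.0]
tool_rot: [-3.141, 0.0, 1.642]
force: [0.7, -1.1, -0.1]
width: 85.6
gripper_force: 0.0
```

Request:
move_arm(targets="1 0 0 0 0 0 7;1 0 0 0 0 0 7;1 0 0 0 0 0 7;1 0 0 0 0 0 0")

```text
clock: 2.15
eef_pos: [486.5, 368.9, 230.8]
tool_rot: [-3.141, 0.001, 1.279]
force: [0.2, 0.2, -0.6]
width: 85.3
gripper_force: 0.0
```

```bash
python3 - <<'E'
from cell import read_state,cams
import pickle
from h import *
s=read_state();print(s["qpos"].round(2),s["eef_pos"],s["tool_rot"])
w=cams.get_image("wrist");pickle.dump(w,open("w1.pkl","wb"));cv2.imwrite("pics/w1.png",w["color"][:,:,::-1])
R=cv2.Rodrigues(w["rvec"])[0];o=-R.T@w["tvec"];print("cam",o,R[2])
m=hsvmask(w,(100,110,30),(130,255,255));n,l,st,ce=cv2.connectedComponentsWithStats(m);k=1+np.argmax(st[1:,4]);print(st[k],ce[k])
mm=(l==k).astype(float);x0=ray(w,ce[k],40);print(x0,fit([w],[mm],HANDLE,(488,368),np.arange(-.8,.8,.3)))
E
```

```text
[-0.99  0.61  0.49  1.64 -0.33  0.97 -0.68] [486.50085866 368.88896096 230.83283467] [-3.14143185e+00  1.00902985e-03  1.27883834e+00]
cam [508.88036694 442.70995662 373.12310588] [-0.08627704 -0.28854683 -0.95357066]
[ 264  157   34   50 1459] [280.23577793 178.96435915]
[487.87924223 370.20100743  40.        ] (np.float64(487.48864806364224), np.float64(369.5357317901297), np.float64(-0.320852075084125), np.float64(0.10863470816702281))
```

View pics/w1.png

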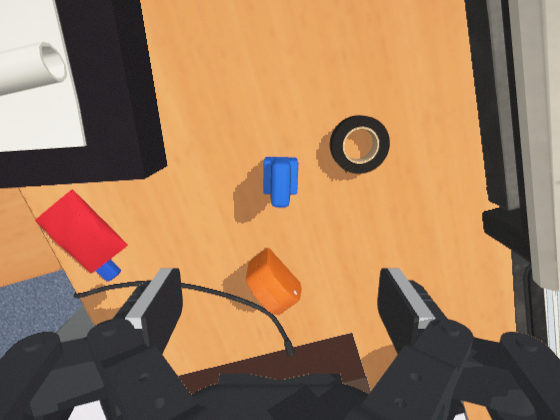

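Wrist view: the handle is at (280,179) with its bar nearly in line with the tool and the roll at (360,145), both clear of the fingers' path. I'll narrow the gripper and go down onto the bar.

Request:
move_arm(targets="0.2 0.1 0.1 3.3 0 0 1.7;0.2 0 0 3.3 0 0 0;0.2 0 0 3.3 0 0 0;0.2 0 0 3.3 0 0 0;0.2 0 0 3.3 0 0 0")

```text
clock: 2.62
eef_pos: [487.9, 369.7, 64.9]
tool_rot: [-3.141, -0.001, 1.256]
force: [-0.3, 1.0, -0.8]
width: 51.6
gripper_force: 0.0
```

Request:
move_arm(targets="0.2 0 0 2 0 0 0;0.2 0 0 1.1 0 0 0;-1 0 0 0 0 0 0;-1 0 0 0 0 0 0;-1 0 0 0 0 0 0")

```text
clock: 3.03
eef_pos: [489.2, 370.2, 36.8]
tool_rot: [3.14, -0.002, 1.253]
force: [-0.3, 1.0, -0.6]
width: 17.1
gripper_force: 59.7
```

Request:
move_arm(targets="-1 0 0 0 0 0 0;-1 0 0 0 0 0 0;-1 0 0 0 0 0 0")

```text
clock: 3.28
eef_pos: [488.6, 370.0, 36.4]
tool_rot: [3.141, -0.002, 1.252]
force: [-0.3, 0.8, 4.7]
width: 17.2
gripper_force: 60.8
```

Request:
move_arm(targets="-1 0 0 -3 0 0 0;-1 0 0 -4 0 0 0;-1 0 0 -4 0 0 0;-1 0 0 -4 0 0 0;-1 0 0 -1.4 0 0 0")

```text
clock: 3.7
eef_pos: [490.9, 370.8, 205.8]
tool_rot: [3.136, -0.008, 1.252]
force: [1.4, -0.1, -1.1]
width: 17.2
gripper_force: 59.9
```

Request:
move_arm(targets="-1 -2.67 2.39 0 0 0 0;-1 -2.67 2.39 0 0 0 0;-1 -2.67 2.39 0 0 0 0;-1 -2.67 2.39 0 0 0 0;-1 -2.67 2.39 0 0 0 0")

```text
clock: 4.12
eef_pos: [560.0, 203.9, 199.9]
tool_rot: [3.141, -0.001, 1.253]
force: [1.1, 0.5, -0.5]
width: 17.1
gripper_force: 59.9
```

Request:
move_arm(targets="-1 -2.67 2.39 0 0 0 0;-1 -2.67 2.39 0 0 0 0;-1 0 0 0 0 0 -6;-1 0 0 0 0 0 -6;-1 0 0 0 0 0 -6")

```text
clock: 4.53
eef_pos: [588.5, 138.4, 199.7]
tool_rot: [3.141, 0.0, 1.569]
force: [-0.2, 0.2, -1.4]
width: 17.2
gripper_force: 59.9
```

Request:
move_arm(targets="-1 0 0 0 0 0 -4.3;-1 0 0 0 0 0 0;-1 0 0 0 0 0 0")

```text
clock: 4.78
eef_pos: [588.4, 139.5, 199.7]
tool_rot: [3.141, -0.0, 1.639]
force: [0.3, -0.7, -0.6]
width: 17.0
gripper_force: 59.9
```

```bash
python3 - <<'E'
from cell import read_state,cams
import pickle
from h import *
s=read_state();print(s["qpos"].round(2),s["eef_pos"],s["tool_rot"],s["force"],s["width"])
w=cams.get_image("wrist");pickle.dump((w,s),open("w2.pkl","wb"))
R=cv2.Rodrigues(w["rvec"])[0];o=-R.T@w["tvec"];print("cam",o,R[2])
print("stud foot/top proj",proj(w,[[589.2,100.3,74],[589.2,100.3,98],[596.5,-24,97]]))
cv2.imwrite("pics/w2.png",w["color"][:,:,::-1])
E
```

```text
[-0.49  0.62  0.35  1.69 -0.26  0.88  0.03] [588.35535301 139.45607594 199.65981948] [ 3.14122374e+00 -3.42521575e-04  1.63879706e+00] [ 0.27305071 -0.67347836 -0.58817859] 17.01816078662054
cam [583.34701119 216.15108196 342.04236809] [ 0.02107937 -0.29915023 -0.95397317]
stud foot/top proj [[276.94320909 242.30008618]
 [276.72576484 254.40053909]
 [275.60594641 379.36374407]]
```

View pics/w2.png

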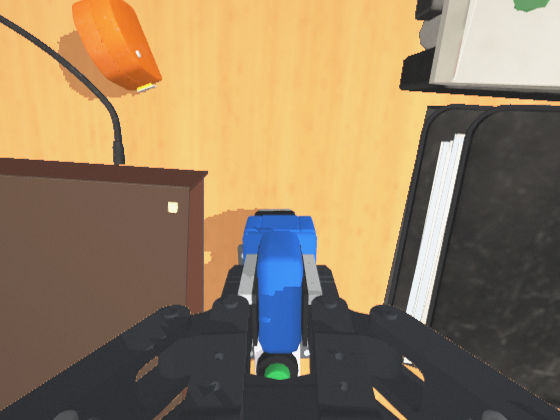

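The handle hides the stud; the hub's outer edge is at row 217 and the button at about (277,374). I'll move back over the sleeve so the stud comes into view, and check the handle's place in the hand.

Request:
move_arm(targets="-1 -4 0 0 0 0 0;-1 -4 0 0 0 0 0;-1 0 0 0 0 0 0;-1 0 0 0 0 0 0")

```text
clock: 5.17
eef_pos: [594.2, 55.7, 199.7]
tool_rot: [3.141, 0.002, 1.633]
force: [-0.2, 0.8, -0.1]
width: 17.0
gripper_force: 59.9
```

```bash
python3 - <<'E'
from cell import read_state,cams
import pickle
from h import *
s=read_state();print(s["eef_pos"],s["tool_rot"])
w=cams.get_image("wrist");pickle.dump((w,s),open("w3.pkl","wb"))
p=s["eef_pos"];yaw=s["tool_rot"][2]
print("pred stud foot/top",proj(w,[[589.2,100.3,74],[589.2,100.3,98]]).round(1))
H=place(HANDLE[0],p[0],p[1],yaw-np.pi/2,p[2]-36.4);print("hub",np.c_[H.round(0),proj(w,H).round(1)])
a=w["color"][60:260,180:380,::-1];b=w["color"][180:380,180:380,::-1]
cv2.imwrite("pics/w3.png",np.hstack([cv2.resize(i,(400,400),interpolation=cv2.INTER_CUBIC) for i in(a,b)]))
E
```

```text
[594.1959049   55.74390918 199.70360461] [3.14113803e+00 2.12300311e-03 1.63335872e+00]
pred stud foot/top [[276.3 143.3]
 [276.  147.4]]
hub [[577.   37.  163.  248.3 269.5]
 [577.   37.  193.  243.1 298. ]
 [575.   73.  163.  246.6 211.5]
 [575.   73.  193.  240.7 231.5]
 [613.   39.  163.  309.4 269.6]
 [613.   39.  193.  314.5 298. ]
 [611.   75.  163.  311.3 211.6]
 [611.   75.  193.  317.  231.6]]
```

View pics/w3.png

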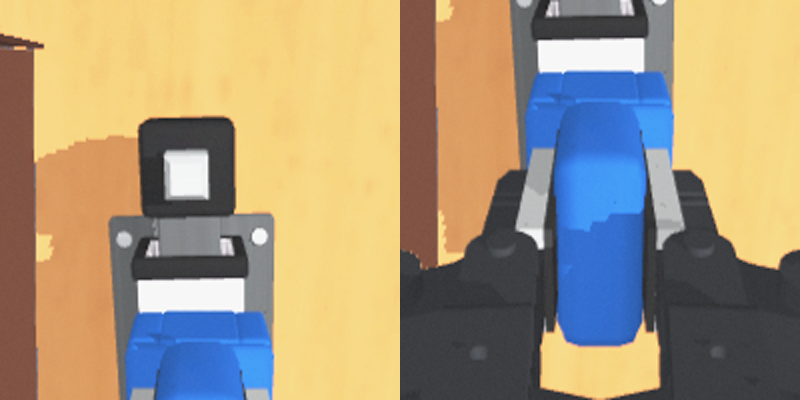

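Left crop: the stud is centred at (187,175), which is pixel (273,147), and the block at (187,167). The boom is well aligned with the tool. Right crop: the hub's mouth edge is at pixel row 216, columns 248–314. Comparing the two puts the TCP target at about (586.3, 100.8).

Request:
move_arm(targets="-1 2.3 -0.25 0 0 0 0;-1 2.25 -0.25 0 0 0 0;-1 0 0 3 0 0 0;-1 0 0 2.5 0 0 0;-1 0 0 0 0 0 0")

```text
clock: 5.63
eef_pos: [581.9, 107.3, 140.0]
tool_rot: [-3.133, -0.0, 1.644]
force: [-1.3, -0.9, -0.7]
width: 17.4
gripper_force: 59.9
```

Request:
move_arm(targets="-1 0 0 0 0 0 0;-1 0 0 0.4 0 0 0;-1 0 0 0.4 0 0 0;-1 0 0 0.3 0 0 0;-1 0 0 0 0 0 0")

```text
clock: 6.05
eef_pos: [586.6, 104.9, 134.1]
tool_rot: [3.14, -0.0, 1.641]
force: [-0.5, 0.4, 2.1]
width: 17.0
gripper_force: 60.5
```

Request:
move_arm(targets="-1 0 0 -0.5 0 0 0;-1 -0.4 0 0 0 0 0;-1 0 0 0 0 0 0;-1 0 0 0.5 0 0 0;-1 0 0 0 0 0 0")

```text
clock: 6.47
eef_pos: [585.4, 100.6, 132.5]
tool_rot: [-3.14, 0.0, 1.641]
force: [0.3, 0.1, -1.1]
width: 17.1
gripper_force: 60.0
```

Request:
move_arm(targets="-1 0 0 0.3 0 0 0;-1 0 0 0.3 0 0 0;-1 0 0 0 0 0 0")

```text
clock: 6.72
eef_pos: [585.7, 100.9, 126.4]
tool_rot: [-3.141, 0.0, 1.641]
force: [0.4, -0.2, -0.9]
width: 17.3
gripper_force: 59.9
```

The bore is over the stud with no contact force. I'll continue down.

Request:
move_arm(targets="-1 0 0 0.4 0 0 0;-1 0 0 0.4 0 0 0;-1 0 0 0 0 0 0;-1 0 0 0 0 0 0")

```text
clock: 7.05
eef_pos: [585.8, 100.8, 118.9]
tool_rot: [-3.141, 0.0, 1.641]
force: [1.1, -0.6, -1.0]
width: 17.3
gripper_force: 59.9
```

Request:
move_arm(targets="-1 0 0 0.4 0 0 0;-1 0 0 0.4 0 0 0;-1 0 0 0.1 0 0 0;-1 0 0 0 0 0 0;-1 0 0 0 0 0 0")

```text
clock: 7.47
eef_pos: [586.1, 100.8, 110.4]
tool_rot: [-3.142, -0.0, 1.641]
force: [-0.9, -0.3, 1.6]
width: 17.2
gripper_force: 60.2
```

Request:
move_arm(targets="-1 0 0 0.2 0 0 0;-1 0 0 0.2 0 0 0;-1 0 0 0 0 0 0;-1 0 0 0 0 0 0;-1 0 0 0 0 0 0")

```text
clock: 7.88
eef_pos: [586.2, 100.9, 110.0]
tool_rot: [3.14, -0.002, 1.641]
force: [-8.0, 0.0, 28.6]
width: 17.3
gripper_force: 64.0
```

Request:
move_arm(targets="-1 0 0 -0.4 0 0 0;0.2 0 0 0 0 0 0;0.2 0 0 0 0 0 0;0.2 0 0 0 0 0 0;0.2 0 0 0 0 0 0")

```text
clock: 8.3
eef_pos: [585.8, 100.8, 109.6]
tool_rot: [-3.141, 0.0, 1.641]
force: [-0.7, -0.5, 0.8]
width: 51.0
gripper_force: 0.0
```

Request:
move_arm(targets="0.2 0 0 -1 0 0 0;0.2 0 0 -2 0 0 0;0.2 0 0 -2.5 0 0 0;0.2 0 0 0 0 0 0;0.2 0 0 0 0 0 0")

```text
clock: 8.72
eef_pos: [587.2, 100.9, 167.0]
tool_rot: [3.138, -0.0, 1.641]
force: [-1.1, -0.9, -1.1]
width: 51.3
gripper_force: 0.0
```

```bash
python3 - <<'E'
from cell import read_state,cams
from h import *
s=read_state();print(s["eef_pos"],s["tool_rot"],s["width"])
w=cams.get_image("wrist");c=cams.get_image("side")
print("btn",proj(w,[[594,-24.6,97]]))
a=w["color"][:,80:480,::-1];b=cv2.resize(c["color"][170:270,215:310,::-1],(380,400),interpolation=cv2.INTER_CUBIC)
cv2.imwrite("pics/w4.png",np.hstack([a[:400],b]))
E
```

```text
[587.21626466 100.90415807 166.98854597] [ 3.13830943e+00 -3.80631605e-04  1.64105349e+00] 51.284925980669115
btn [[275.94786372 373.35277667]]
```

View pics/w4.png

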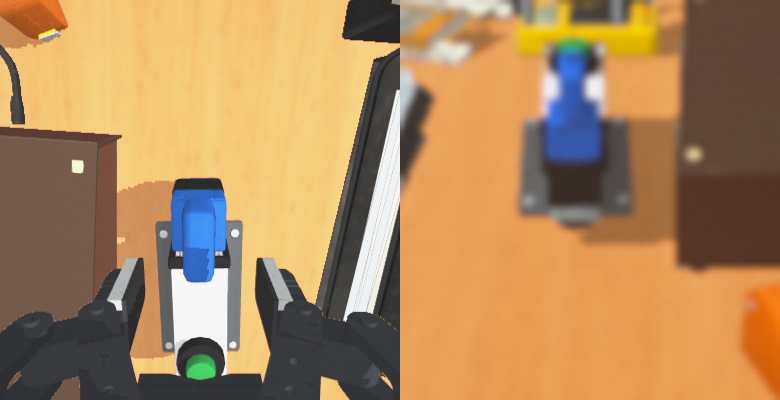

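The handle is seated on the block (right crop) and the button shows at about (281,370) in the wrist image. Next I shut the gripper and move over the button.

Request:
move_arm(targets="-1 -3.15 0.03 0 0 0 0;-1 -3.15 0.03 0 0 0 0;-1 -3.15 0.03 0 0 0 0;-1 -3.15 0.03 0 0 0 0;-1 0 0 0 0 0 0")

```text
clock: 9.23
eef_pos: [595.4, -34.3, 164.7]
tool_rot: [-3.14, 0.006, 1.631]
force: [0.4, -1.2, 0.2]
width: 0.5
gripper_force: 0.0
```

Request:
move_arm(targets="-1 0 0 2.5 0 0 0;-1 0 0 2.5 0 0 0;-1 0 0 1 0 0 0;-1 0 0 0 0 0 0;-1 0 0 0 0 0 0")

```text
clock: 9.65
eef_pos: [595.6, -24.7, 104.7]
tool_rot: [-3.14, -0.0, 1.641]
force: [0.2, 0.2, 1.3]
width: 0.1
gripper_force: 0.0
```

Request:
move_arm(targets="-1 0 0 0.5 0 0 0;-1 0 0 0.4 0 0 0;-1 0 0 0.4 0 0 0;-1 0 0 0 0 0 0;-1 0 0 0 0 0 0")

```text
clock: 10.07
eef_pos: [597.0, -24.7, 93.0]
tool_rot: [3.14, 0.0, 1.641]
force: [0.5, 0.3, 3.6]
width: 0.0
gripper_force: 1.8
```

Request:
move_arm(targets="-1 0 0 0.3 0 0 0;-1 0 0 0 0 0 0;-1 0 0 0 0 0 0;-1 0 0 0 0 0 0")

```text
clock: 10.4
eef_pos: [597.1, -24.7, 91.0]
tool_rot: [3.139, -0.0, 1.641]
force: [-0.9, -0.0, 13.0]
width: -0.2
gripper_force: 6.1
```

Request:
move_arm(targets="-1 0 0 -2.5 0 0 0;-1 0 0 -3 0 0 0;-1 0 0 -3 0 0 0;-1 0 0 0 0 0 0;-1 0 0 0 0 0 0")

```text
clock: 10.82
eef_pos: [596.9, -24.8, 175.8]
tool_rot: [3.139, 0.0, 1.641]
force: [0.6, 0.7, -0.7]
width: 0.2
gripper_force: 0.0
```

```bash
python3 - <<'E'
from cell import read_state,cams
from h import *
import pickle
s=read_state();print(s["eef_pos"],s["tool_rot"],s["width"])
w=cams.get_image("wrist");pickle.dump(w,open("w5.pkl","wb"))
m=hsvmask(w,(100,110,30),(130,255,255));n,l,st,ce=cv2.connectedComponentsWithStats(m);k=1+np.argmax(st[1:,4]);print(st[k],ce[k])
print(fit([w],[(l==k).astype(float)],HANDLE,(585,130),[.07],74))
cv2.imwrite("pics/w5.png",w["color"][:,:,::-1])
E
```

```text
[596.90377544 -24.81687847 175.79749125] [3.13859274e+00 8.11111444e-05 1.64116236e+00] 0.2279275550040215
[518 228  39   6 110] [536.43636364 230.62727273]
(np.float64(585.0), np.float64(142.0), np.float64(0.07), np.float64(1.0))
```

View pics/w5.png

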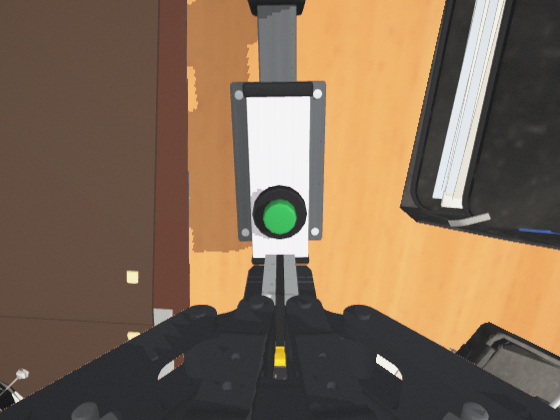

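The boom rod is extended and the end block is at the top edge (277,5), so it sprang out. Next I go over the handle and locate it numerically.

Request:
move_arm(targets="0.2 3.9 -0.03 0 0 0 0;0.2 3.9 -0.03 0 0 0 0;0.2 3.9 -0.04 0 0 0 0;0.2 3.9 -0.04 0 0 0 0;0.2 0 0 0 0 0 0")

```text
clock: 11.28
eef_pos: [580.6, 142.5, 171.7]
tool_rot: [-3.137, -0.007, 1.654]
force: [-0.6, 2.1, 0.4]
width: 51.3
gripper_force: 0.0
```

Request:
move_arm(targets="0.2 0 0 0 0 0 0;0.2 0 0 0 0 0 0;0.2 0 0 0 0 0 0")

```text
clock: 11.53
eef_pos: [583.3, 128.7, 173.4]
tool_rot: [-3.14, 0.002, 1.639]
force: [1.0, -0.2, 0.9]
width: 50.8
gripper_force: 0.0
```

```bash
python3 - <<'E'
from cell import read_state,cams
from h import *
import pickle
s=read_state();print(s["eef_pos"],s["tool_rot"],s["width"])
w=cams.get_image("wrist");pickle.dump(w,open("w6.pkl","wb"))
m=hsvmask(w,(100,110,30),(130,255,255));n,l,st,ce=cv2.connectedComponentsWithStats(m);k=1+np.argmax(st[1:,4]);print(st[k],ce[k])
for z in(74,78):print(fit([w],[(l==k).astype(float)],HANDLE,(585,130),[.07],z))
E
```

```text
[583.34010278 128.68806171 173.41901132] [-3.13983572e+00  1.57975561e-03  1.63876088e+00] 50.81761405145533
[ 254  182   55   90 4012] [281.05608175 221.11490528]
(np.float64(584.2002464176028), np.float64(131.7634849409232), np.float64(0.07211480576551521), np.float64(0.08136961664027527))
(np.float64(583.9210828763589), np.float64(133.1274130773954), np.float64(0.08132035224536115), np.float64(0.12370926436377143))
```

Request:
move_arm(targets="0.2 0 0 3 0 0 0;0.2 0 0 2.5 0 0 0;0.2 0 0 0.6 0 0 0;0.2 0 0 0 0 0 0;0.2 0 0 0 0 0 0")

```text
clock: 12.0
eef_pos: [584.3, 129.7, 113.7]
tool_rot: [3.141, 0.0, 1.639]
force: [0.7, 0.4, -0.2]
width: 51.2
gripper_force: 0.0
```

Request:
move_arm(targets="-1 0 0 0 0 0 0;-1 0 0 0 0 0 0;-1 0 0 0 0 0 0;-1 0 0 0 0 0 0;-1 0 0 0 0 0 0")

```text
clock: 12.42
eef_pos: [584.7, 130.9, 114.6]
tool_rot: [3.139, -0.0, 1.641]
force: [-1.8, -1.0, 7.0]
width: 16.9
gripper_force: 58.9
```

Request:
move_arm(targets="-1 1 0 0 0 0 0;-1 1 0 0 0 0 0;-1 1 0 0 0 0 0;-1 1 0 0 0 0 0;-1 0 0 0 0 0 0")

```text
clock: 12.83
eef_pos: [581.3, 172.3, 114.6]
tool_rot: [3.14, -0.001, 1.643]
force: [-2.1, -3.2, 7.7]
width: 17.3
gripper_force: 59.3
```

Request:
move_arm(targets="-1 1 0 0 0 0 0;-1 0.8 0 0 0 0 0;-1 0.4 0 0 0 0 0;-1 0 0 0 0 0 0;-1 0 0 0 0 0 0")

```text
clock: 13.25
eef_pos: [580.0, 189.0, 114.6]
tool_rot: [3.141, 0.004, 1.64]
force: [-1.2, -6.5, 9.2]
width: 17.4
gripper_force: 59.3
```

Request:
move_arm(targets="-1 0.3 0 0 0 0 0;-1 0.2 0 0 0 0 0;-1 0 0 0 0 0 0;-1 0 0 0 0 0 0;-1 0 0 0 0 0 0")

```text
clock: 13.67
eef_pos: [580.0, 189.5, 114.6]
tool_rot: [3.141, 0.009, 1.637]
force: [-1.7, -14.6, 10.2]
width: 17.2
gripper_force: 59.5
```

```bash
python3 - <<'E'
from cell import read_state,cams
from h import *
s=read_state();print(s["eef_pos"],s["force"],s["gripper_force"],s["qd"].round(3))
c=cams.get_image("side");t=cams.get_image("top");w=cams.get_image("wrist")
cr=lambda i,a,b,c_,d,f:cv2.resize(i["color"][a:b,c_:d,::-1],(266,400),interpolation=cv2.INTER_CUBIC)
cv2.imwrite("pics/w7.png",np.hstack([cr(c,150,270,225,305,3),cr(t,130,250,215,295,3),cr(w,120,420,180,380,1)]))
E
```

```text
[580.02730434 189.45482375 114.57875968] [ -1.73480219 -14.64406772  10.16637037] 59.488354325294495 [ 0.001  0.001 -0.     0.002 -0.001 -0.     0.001]
```

View pics/w7.png

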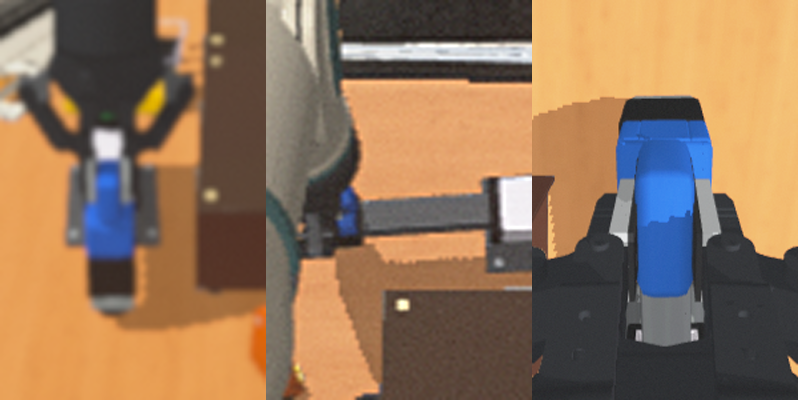

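The boom is hard against its second stop: the pull rose from 6.5 to 14.6 N for 0.5 mm of motion. The handle is still down on the block and gripped at 59 N, so I'm handing in.

```bash
python3 -c "
from cell import order;print(order.finish_job())"
```

```text
the job is handed in; nothing more can be done
None
```

I fitted the handle on the stud, pressed the release, and handed the job in with the boom pulled to its second stop and the handle gripped at about 59 N; no verdict came back.

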